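Sweep the brass fittings off the marble slab into the catch tray

ROBOT

A 6-joint arm with a two-finger parallel gripper is mounted at the origin on the work surface. World frame = base frame: x ahead of the robot, y to its left, z up, the work surface at z = 0. Lengths are in mm, angles in degrees, forces in N, time in s.
With the tool pointing down it reaches from about 300 to 750 mm from the base axis. Payload 8.5 kg.
Tool frame: the origin (TCP) lies between the finger pads; the fingertips stand tip_extent ahead of it and the grasp point (between the pads) lies 5 mm behind it (tip_extent is the distance from the TCP to the fingertips, in mm); z points along the fingers, y is the line along which they close (so a half turn about z gives the same grasp; the last joint's range is limited). The gripper opens to 88 mm and grips with 3 to 60 N. Pads are 18 mm wide; open, the fingers measure 123 mm over their backs; the gripper's body (75 mm by 187 mm) begins 45 mm behind the grasp point.
Start: joints at [-78.054, 21.807, 74.336, -0, 83.858, -12.336], TCP at [226.167, -501.327, 252.748] pointing down, gripper open.
Joint ranges: [-178.18, 178.18], [-50.72, 133.34], [12.68, 142.11], [-81.47, 261.47], [9.98, 163.14], [-165.26, 165.26]. Speed limits (degrees/s): [136.94, 136.94, 180, 180, 180, 180].

INTERFACE

Orientations are given as a 3x3 rotation matrix whose columns are the frame's x, y, z axes.
In Python, from plant import * gives the robot as it stands.
- The arm moves only by the tool carry_out, never from a script. Its argument "increments" is a list of rows, each an object of numbers: "gripper": the finger opening in mm, from 0 to 88.1; "x", "y", "z": the shift along the tool's x, y, z in mm; "spin": the turn about the tool's z in rad. In form: [{"gripper": .., "x": .., "y": .., "z": .., "spin": ..}, ...]. A call has 1 to 10 rows; each row is the pose to reach, as a shift and turn from the pose commanded when the call began, along the tool's axes at that moment; what a row does not reach only later rows make up. A row lasts 1/8 s, in which the tool goes at most 62.5 mm and 10.7 degrees, less where a joint would pass 70% of its speed; a pose out of reach is approached as far as the arm can. A call with a gripper value outside its range is refused whole. The fingers move at their own pace and stop on an object; "force" is the grip in N (left out, the last holds). Time passes only in rows, so rows that repeat a pose let the fingers close. It gives the time, the measured TCP pose, the force, the opening and the grip force at its end, in the units of the state.
- observe(): the state, without advancing time (a new reading comes with each control period).
- grab_frame(name): name is "scene" or "top"; returns a dict with "frame" (384x512x3 uint8, blue, green, red), "fx", "fy", "cx", "cy" (pixels), "pose" (4x4, takes a point from camera to world coordinates). Camera axes: x right, y up, looking along -z (the intrinsics and any distortion apply to the point x, -y, -z); pixel columns grow to the right and rows downward; lengths in mm; the calibration is good to about 2 mm. A picture is of the moment at which its call begins. There is no depth.
- close_job(): hands the job in; it is judged then, once.
The state is a dict: "clock": time; "joints": joint angles; "joint_velocities": joint speeds; "tau": joint torques, N m; "eef_pos": TCP position; "orientation": TCP orientation; "wrist_force": force on the tool from outside, world axes, zero at the start; "moment": the same for the moment, N m; "width": finger opening in mm; "finger_force": force on a finger pad.
Only numpy, scipy, OpenCV 4.12 (cv2) and the standard library are available. Lean on these libraries where they do the work, as an engineer would, in place of code of your own. Each camera call takes 0.05 s, during which the arm holds its last target. There are 200 camera calls.

TASK

Clear the two brass rings and two brass buckles off the marble slab: with your fingertips, sweep them across the slab and over its edge so that all four end up inside the blue catch tray beside it. Only push them, never pick them up, and leave the hammer, the knife, the awl, the tin and the two hand weights where they are.

Things in the scene. Friction and masses are not known exactly. Their poses are not given: they have to be found in the camera images.
- slab: Fixed white marble slab, 40 mm thick, top face 40 mm above the bench. Origin on the bench under the working part of the slab; z up, x away from the robot, y to the left. The top reaches from 210 mm nearer (-x) to 235 mm farther (+x) than the origin, and 190 mm to each side (its left and right edges are at y = +190 and -190 mm).
- tray: Open blue plastic catch tray, fixed, standing on the bench with one long side against the left or the right edge of the slab (2 mm gap; whichever side, it varies). Outside 320 mm along the slab's edge (x) by 150 mm (y), 34 mm high, so its rim is 6 mm below the slab's top; walls and floor 3 mm thick. Origin at the centre of its underside, axes as the slab's.
- boards: Fixed pile of greyboard and white card blanks, 285 x 135 mm, 28 mm high, against the slab's edge opposite the tray. Origin at the centre of its underside.
- ring_a_center (a point): Loose solid brass saddlery ring lying flat on the slab: outside 38 mm, hole 25 mm, 8 mm high, about 40 g. Origin at its centre, half-way up (4 mm above what it lies on). The brass fittings lie scattered on the slab, never closer than 80 mm centre to centre, and from each of them a straight lane along the slab's y to the tray, 60 mm wide, is free of tools (another brass fitting may lie in it).
- ring_b_center (a point): Second brass ring, the same. Origin at its centre, half-way up (4 mm above what it lies on).
- buckle_a_center (a point): Loose solid brass centre-bar buckle lying flat on the slab: rectangular frame 40 mm (own x) by 36 mm (own y), 7 mm high, about 45 g, at any yaw. Origin at its centre, half-way up (3.5 mm above what it lies on).
- buckle_b_center (a point): Second brass buckle, the same. Origin at its centre, half-way up.
- weight: Small nickel-plated hand weight with a knob on top, standing on the slab between the brass fittings: foot 54 mm across, 55 mm high. Origin at the centre of its foot.
- tin: Closed green tin with a brass lid standing on the slab between the brass fittings: 54 mm across, 40 mm high. Origin at the centre of its underside.
- hammer: Hammer with chromed head and black handle sleeve, lying across the far part of the slab: own x runs along the handle to the head, 265 mm long, head 94 mm wide, 36 mm high. Origin at slab height, about mid-length (125 mm to the handle's end, 140 mm to the head's end).
- knife: Paring knife with a tan leather handle, lying across the slab beyond the hammer, 240 mm long, 24 mm wide, 14 mm high. Origin at slab height near mid-length.
- brass_weight: Tall brass hand weight on the bench on the robot's right, nearer than the slab, foot 90 mm across, 105 mm high. Origin at the centre of its foot.
- awl: Awl with a pale wooden handle lying on the bench on the robot's left, nearer than the slab, 170 mm long, 32 mm high. Origin at bench height under the handle.

How it is judged (in metres and radians):
At the end, for the whole second after the job is handed in: All four brass fittings are at rest in the blue tray: the centre of each is inside the tray's walls and below its rim (less than 34 mm above the bench) (x of ring_a_center in the frame of tray between -0.157 and 0.157 m and y of ring_a_center in the frame of tray between -0.072 and 0.072 m and height (world z) of each of ring_a_center, ring_b_center, buckle_a_center, buckle_b_center below 0.034 m and linear speed of each of ring_a, ring_b, buckle_a, buckle_b below 0.02 m/s and x of ring_b_center in the frame of tray between -0.157 and 0.157 m and y of ring_b_center in the frame of tray between -0.072 and 0.072 m and x of buckle_a_center in the frame of tray between -0.157 and 0.157 m and y of buckle_a_center in the frame of tray between -0.072 and 0.072 m and x of buckle_b_center in the frame of tray between -0.157 and 0.157 m and y of buckle_b_center in the frame of tray between -0.072 and 0.072 m); the robot touches nothing.
It fails at once if a ring or buckle is picked up (its centre more than 15 mm higher than when it lies on the slab) (height (world z) of any of ring_a_center, ring_b_center, buckle_a_center, buckle_b_center above 0.059 m).
It fails at once if a tool, weight or tin is shifted by more than 20 mm (distance of any of weight, tin, hammer, knife, brass_weight, awl from where it was at the start of the episode above 0.02 m).
It also fails if it takes over 72 s, if anything falls off the work surface, if the arm or the gripper's body presses on something with over 40 N, if the wrist force passes 120 N, or if a joint passes its speed limit or range.

## Working session

There is one attempt and no reset: what is moved stays moved. The work goes in short steps, Python scripts to look and compute and a tool call to move; the robot and the scene stay as the last step left them, time stands still between calls to the robot, and variables do not carry over. Pictures are saved under pics/ and viewed, at most 10 in all, crops included, and the job is handed in when it is done.

Besides the shell and the picture viewer there is one more tool, called after "Call:" as name(argument=value, ...) on one line, values as JSON. carry_out: Moves the arm, as the interface text tells. Its arguments: {"type":"object","properties":{"increments":{"type":"array","items":{"type":"object","properties":{"gripper":{"type":"number"},"x":{"type":"number"},"y":{"type":"number"},"z":{"type":"number"},"spin":{"type":"number"}}}},"force":{"type":"number"}},"required":["increments"]}

```bash
mkdir -p pics; ls
python3 - <<'E'
from plant import *
import cv2,numpy as np
s=observe();print(s)
for n in("top","scene"):
    f=grab_frame(n);cv2.imwrite(f"pics/{n}0.png",f["frame"]);print(n,{k:v for k,v in f.items() if k!="frame"})
    np.savez(f"{n}0.npz",**f)
E
```

```text
pics
{'clock': 0.0, 'joints': array([-7.80557847e+01,  2.18405617e+01,  7.43853873e+01, -1.48408073e-03,
        8.38570249e+01, -1.23354997e+01]), 'joint_velocities': array([ 0.05105904, -0.02656839, -0.09416571,  0.07420514,  0.03953104,
       -0.018254  ]), 'tau': array([-1.45252674e-03, -4.37936926e+01, -2.24556381e+01,  7.12792506e-02,
        3.52919823e-02, -1.14794639e-04]), 'eef_pos': array([ 226.09415887, -501.08997624,  252.13803679]), 'orientation': array([[ 9.11547811e-01,  4.11193973e-01, -3.24907278e-04],
       [ 4.11194003e-01, -9.11546762e-01,  1.41148338e-03],
       [ 2.84225281e-04, -1.42023451e-03, -9.99998951e-01]]), 'wrist_force': array([-0.42362409, -0.02105072,  0.25578782]), 'moment': array([-0.0645786 , -0.02467466,  0.00800194]), 'finger_force': 0.0, 'width': 88.15820689663352}
top {'fx': 347.47932962187105, 'fy': 347.47932962187105, 'cx': 253.84973012576882, 'cy': 189.11691224540317, 'pose': array([[ 1.24760128e-02,  9.89798216e-01, -1.41929000e-01,
         3.70563350e+02],
       [-9.99530303e-01,  8.37143530e-03, -2.94803822e-02,
        -4.49184503e+01],
       [-2.79914803e-02,  1.42230134e-01,  9.89437753e-01,
         1.04446835e+03],
       [ 0.00000000e+00,  0.00000000e+00,  0.00000000e+00,
         1.00000000e+00]])}
scene {'fx': 414.68052335029597, 'fy': 414.68052335029597, 'cx': 241.77132089064287, 'cy': 190.887997674362, 'pose': array([[-4.76422381e-01, -5.74019766e-01,  6.65975242e-01,
         1.27751737e+03],
       [ 8.79197687e-01, -3.15997984e-01,  3.56590383e-01,
         3.52923079e+02],
       [ 5.75690556e-03,  7.55411532e-01,  6.55225362e-01,
         7.75737576e+02],
       [ 0.00000000e+00,  0.00000000e+00,  0.00000000e+00,
         1.00000000e+00]])}
```

View pics/top0.png

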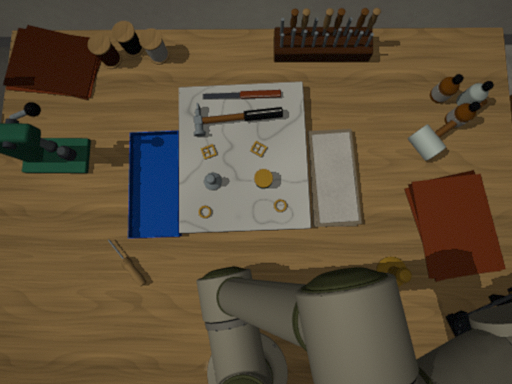

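View pics/scene0.png

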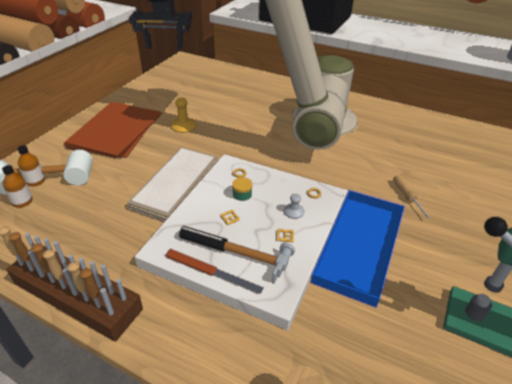

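The top view shows the tray on the left (+y) of the slab. The rings are near (206,212) and (281,206), the buckles near (209,152) and (259,149). The weight is at (213,181), the tin at (264,179) and the hammer head at (199,120).

```bash
cat > h.py <<'E'
import cv2,numpy as np
def ray(f,u,v,z):
    d=np.array([(u-f["cx"])/f["fx"],-(v-f["cy"])/f["fy"],-1.]);P=f["pose"];d=P[:3,:3]@d;o=P[:3,3]
    return (o+d*(z-o[2])/d[2]).round(1)
def proj(f,p):
    c=f["pose"][:3,:3].T@(np.array(p,float)-f["pose"][:3,3]);return (f["cx"]+f["fx"]*c[0]/-c[2],f["cy"]-f["fy"]*c[1]/-c[2])
def brass(f,roi):
    h=cv2.cvtColor(f["frame"],cv2.COLOR_BGR2HSV);m=cv2.inRange(h,(12,90,60),(32,255,255))
    k=np.zeros_like(m);x0,y0,x1,y1=roi;k[y0:y1,x0:x1]=m[y0:y1,x0:x1]
    c,_=cv2.findContours(cv2.dilate(k,np.ones((2,2))) ,cv2.RETR_EXTERNAL,cv2.CHAIN_APPROX_NONE)
    return [q for q in c if cv2.contourArea(q)>25]
E
python3 - <<'E'
from h import *
T=dict(np.load("top0.npz"));S=dict(np.load("scene0.npz"))
for n,f,roi in(("top",T,(183,85,306,229)),("scene",S,(140,160,345,300))):
    for c in brass(f,roi):
        (u,v),(w,hh),a=cv2.minAreaRect(c);u-=.5;v-=.5
        p=ray(f,u,v,44); pts=np.array([ray(f,*(q[0]-.5),44) for q in c])
        print(n,round(u),round(v),p,"ext",np.ptp(pts,0)[:2],"area",cv2.contourArea(c), "angle", cv2.minAreaRect(pts[:,:2].astype(np.float32))[1:])
h=cv2.cvtColor(T["frame"],cv2.COLOR_BGR2HSV)
def show(m,z,n):
    c=max(cv2.findContours(m,cv2.RETR_EXTERNAL,cv2.CHAIN_APPROX_NONE)[0],key=cv2.contourArea)
    print(n,[ray(T,*q,z)[:2] for q in cv2.boxPoints(cv2.minAreaRect(c))],cv2.minAreaRect(c))
show(cv2.inRange(h,(100,150,40),(130,255,255)),34,"tray")
w=cv2.inRange(h,(0,0,150),(179,60,255));w[:, :170]=0;w[:,312:]=0;w[250:]=0;w[:80]=0;show(cv2.morphologyEx(w,cv2.MORPH_CLOSE,np.ones((9,9))),40,"slab")
big=cv2.resize(T["frame"][75:245,120:320],None,fx=4,fy=3.5,interpolation=cv2.INTER_CUBIC)
cv2.imwrite("pics/big.png",cv2.resize(T["frame"][75:240,125:315],None,fx=3.6,fy=3.6,interpolation=cv2.INTER_CUBIC))
for n,p,z in(("weight base",(213,186),40),("weightknob",(211,177),90),("tin lid",(264,179),80),("hammer top",(197,106),70),("hammer bottom",(201,136),60)):print(n,ray(T,*p,z))
E
```

```text
top 204 212 [447.4 127.   44. ] ext [34.9 40.8] area 135.5 angle ((34.844329833984375, 40.76895523071289), 0.6511004567146301)
top 280 205 [468.4 -91.2  44. ] ext [37.7 37.5] area 139.5 angle ((37.49999237060547, 37.699974060058594), 90.0)
top 263 178 [547.1 -41.4  44. ] ext [56.5 55.6] area 294.0 angle ((56.4343147277832, 55.56767272949219), 0.6365899443626404)
top 208 151 [626.5 121.2  44. ] ext [45.8 48.4] area 168.5 angle ((40.39296340942383, 43.9561653137207), 22.536701202392578)
top 258 148 [635.8 -26.2  44. ] ext [48.6 50.3] area 173.0 angle ((44.631927490234375, 39.741432189941406), 60.21446990966797)
top 223 118 [730.5  81.6  44. ] ext [ 31.6 126.8] area 228.5 angle ((20.30109977722168, 128.09825134277344), 6.217061519622803)
top 304 104 [ 773.6 -162.6   44. ] ext [122.6   9.2] area 65.0 angle ((9.124920845031738, 122.62771606445312), 89.54883575439453)
top 196 86 [832.4 167.2  44. ] ext [ 6.4 80. ] area 31.5 angle ((80.0, 6.39996337890625), 90.0)
scene 324 292 [735.2 259.7  44. ] ext [50.3 80.4] area 412.5 angle ((40.27384567260742, 88.47034454345703), 28.628917694091797)
s
[... 1031 characters left out ...]
0215)
scene 154 174 [ 589.9 -298.    44. ] ext [143.3  86.2] area 431.5 angle ((133.67135620117188, 81.04814910888672), 38.991004943847656)
tray [array([687.3, 376.6]), array([692.5, 220.5]), array([376.2, 197.6]), array([370.1, 346.9])] ((153.00289916992188, 184.10086059570312), (105.40807342529297, 51.036460876464844), 88.34770202636719)
slab [array([719. , -16.9]), array([ 728.2, -160.2]), array([ 408.7, -175.8]), array([399.1, -38.8])] ((282.4120788574219, 174.00518798828125), (107.40258026123047, 47.917171478271484), 86.633544921875)
weight base [522.9 105.1  40. ]
weightknob [540.7 104.   90. ]
tin lid [537.9 -44.4  80. ]
hammer top [756.6 154.9  70. ]
hammer bottom [668.3 141.9  60. ]
```

View pics/big.png

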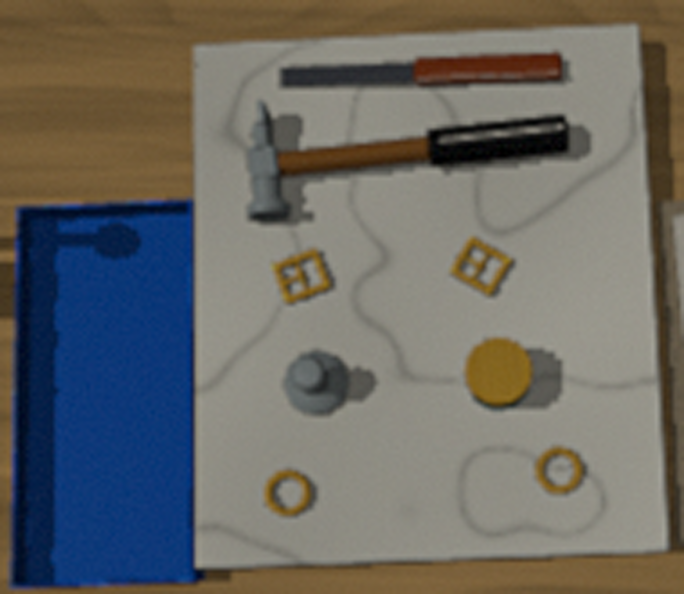

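The enlarged view confirms all four fittings, with lanes clear to the left. The hammer's striking face ends just above buckle_a. Next I'll get the slab's yaw and edge, and tip_extent.

Run:
```python
from h import *
import plant
print([n for n in dir(plant) if n[0]!='_'], getattr(plant,'tip_extent',None))
T=dict(np.load("top0.npz"));S=dict(np.load("scene0.npz"))
L=[ray(T,125+u/3.6,75+v/3.6,40) for u,v in((193,45),(195,565),(638,25),(667,548))];print("slab corners FL,NL,FR,NR",L)
d=L[0]-L[1];print("yaw",np.degrees(np.arctan2(d[1],d[0])),np.linalg.norm(d[:2]),np.linalg.norm((L[1]-L[3])[:2]))
d=L[2]-L[3];print("yaw R",np.degrees(np.arctan2(d[1],d[0])))
g=cv2.cvtColor(S["frame"],cv2.COLOR_BGR2HSV);m=cv2.inRange(g,(100,150,40),(130,255,255))
c=max(cv2.findContours(m,0,1)[0],key=cv2.contourArea);a=cv2.approxPolyDP(c,6,True)[:,0];print([(tuple(p),ray(S,*p,34)[:2]) for p in a])
# two-view weight/hammer
print("hammer scene", ray(S,281,277,60),ray(S,289,249,60))
```

```text
['MotionError', 'close_job', 'grab_frame', 'observe', 'tip_extent'] 14.0
slab corners FL,NL,FR,NR [array([827.8, 220. ,  40. ]), array([387.9, 199.2,  40. ]), array([ 845.5, -158.2,   40. ]), array([ 405.8, -178. ,   40. ])]
yaw 2.7071272089414955 440.39147357777034 377.6244827868024
yaw R 2.578327410893912
[((np.int32(349), np.int32(191)), array([382.6, 206.4])), ((np.int32(312), np.int32(282)), array([716.4, 227.9])), ((np.int32(375), np.int32(305)), array([708.2, 364. ])), ((np.int32(403), np.int32(207)), array([376.5, 350.2]))]
hammer scene [755.5 169.7  60. ] [675.3 153.2  60. ]
```

Call:
carry_out(increments=[{"gripper": 12, "x": 445, "y": -445, "z": 80, "spin": -1.193}, {"gripper": 12, "x": 445, "y": -445, "z": 80, "spin": -1.193}, {"gripper": 12, "x": 445, "y": -445, "z": 80, "spin": -1.193}, {"gripper": 12, "x": 445, "y": -445, "z": 80, "spin": -1.193}, {"gripper": 12, "x": 445, "y": -445, "z": 80, "spin": -1.193}, {"gripper": 12, "x": 445, "y": -445, "z": 80, "spin": -1.193}, {"gripper": 12, "x": 445, "y": -445, "z": 80, "spin": -1.193}, {"gripper": 12, "x": 445, "y": -445, "z": 80, "spin": -1.193}, {"gripper": 12, "x": 445, "y": -445, "z": 80, "spin": -1.193}, {"gripper": 12, "x": 445, "y": -445, "z": 80, "spin": -1.193}])

```text
clock: 1.35
eef_pos: [445.9, 80.7, 173.7]
orientation: [[-0.046, 0.999, 0.0], [0.999, 0.046, -0.0], [-0.0, 0.0, -1.0]]
wrist_force: [1.5, -0.1, 0.4]
width: 12.2
finger_force: 0.0
```

Call:
carry_out(increments=[{"x": 0, "z": 40}, {"x": 0, "z": 80}, {"x": 0, "z": 105}, {"z": 115}, {"z": 115}])

```text
schema error: expected keys gripper, x, y, z, spin
```

Run:
```python
from plant import *
from h import *
f=grab_frame("scene");s=observe();print(s["eef_pos"],s["wrist_force"])
cv2.imwrite("pics/s1.png",cv2.resize(f["frame"][120:300,140:410],None,fx=2.9,fy=2.9))
```

```text
[446.62831252  86.35477869 172.7767571 ] [-2.64795809  1.59507372 -0.37407601]
```

View pics/s1.png

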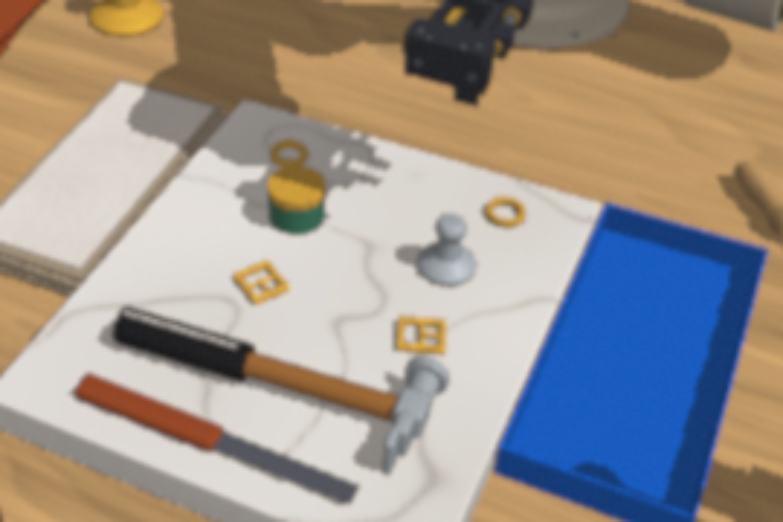

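The gripper is still high behind ring_a and hasn't descended, because that call was refused: every key is required. The fittings are undisturbed.

Call:
carry_out(increments=[{"gripper": 12, "x": 0, "y": 0, "z": 40, "spin": 0}, {"gripper": 12, "x": 0, "y": 0, "z": 80, "spin": 0}, {"gripper": 12, "x": 0, "y": 0, "z": 105, "spin": 0}, {"gripper": 12, "x": 0, "y": 0, "z": 115, "spin": 0}, {"gripper": 12, "x": 0, "y": 0, "z": 115, "spin": 0}])

```text
clock: 2.02
eef_pos: [445.5, 78.5, 58.9]
orientation: [[-0.046, 0.999, -0.001], [0.999, 0.046, 0.0], [0.0, -0.001, -1.0]]
wrist_force: [-0.1, 0.2, 0.4]
width: 11.8
finger_force: 0.0
```

Run:
```python
from plant import *
for i in range(4): print(observe()["eef_pos"]);grab_frame("top")
```

```text
[445.51898987  78.52693421  58.89139644]
[445.82346998  78.51563604  59.43044692]
[445.98310173  78.5142324   59.71724923]
[445.99323443  78.54062068  59.80045415]
```

Call:
carry_out(increments=[{"gripper": 12, "x": 10, "y": 0, "z": 0, "spin": 0}, {"gripper": 12, "x": 22, "y": 0, "z": 0, "spin": 0}, {"gripper": 12, "x": 34, "y": 0, "z": 0, "spin": 0}, {"gripper": 12, "x": 46, "y": 0, "z": 0, "spin": 0}, {"gripper": 12, "x": 58, "y": 0, "z": 0, "spin": 0}, {"gripper": 12, "x": 70, "y": 0, "z": 0, "spin": 0}, {"gripper": 12, "x": 82, "y": 0, "z": 0, "spin": 0}])

```text
clock: 3.1
eef_pos: [441.7, 161.3, 58.9]
orientation: [[-0.046, 0.999, -0.0], [0.999, 0.046, 0.0], [0.0, -0.0, -1.0]]
wrist_force: [-0.5, -0.4, 0.1]
width: 11.9
finger_force: 0.2
```

Call:
carry_out(increments=[{"gripper": 12, "x": 10, "y": 0, "z": 2, "spin": 0}, {"gripper": 12, "x": 22, "y": 0, "z": 2, "spin": 0}, {"gripper": 12, "x": 34, "y": 0, "z": 2, "spin": 0}, {"gripper": 12, "x": 46, "y": 0, "z": 2, "spin": 0}, {"gripper": 12, "x": 58, "y": 0, "z": 2, "spin": 0}, {"gripper": 12, "x": 68, "y": 0, "z": 2, "spin": 0}, {"gripper": 12, "x": 68, "y": 0, "z": -40, "spin": 0}, {"gripper": 12, "x": 68, "y": 0, "z": -90, "spin": 0}])

```text
clock: 4.1
eef_pos: [438.1, 228.7, 149.6]
orientation: [[-0.046, 0.999, -0.002], [0.999, 0.046, -0.001], [-0.0, -0.002, -1.0]]
wrist_force: [0.6, -0.2, 1.0]
width: 12.0
finger_force: 0.0
```

Run:
```python
from plant import *
from h import *
f=grab_frame("scene");s=observe();print(s["eef_pos"],s["wrist_force"])
cv2.imwrite("pics/s2.png",cv2.resize(f["frame"][120:300,140:410],None,fx=2.9,fy=2.9))
```

```text
[440.49923109 229.44773498 155.93816379] [2.52164354 1.94942646 6.09498011]
```

View pics/s2.png

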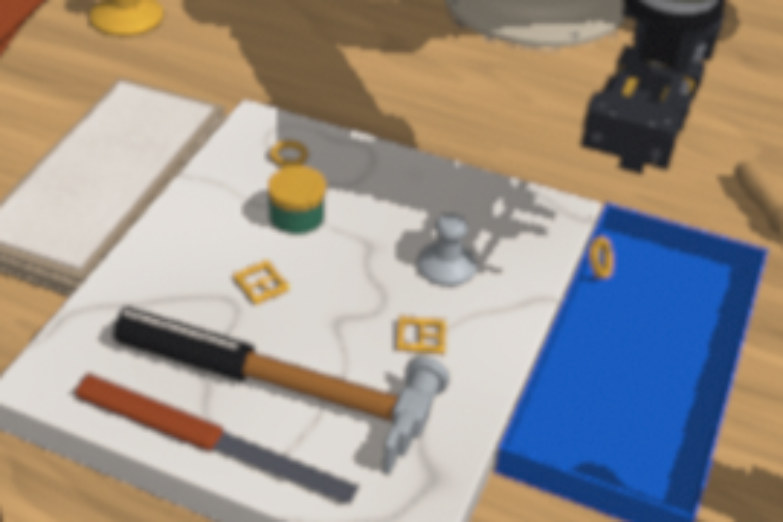

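Ring_a has left the slab and is in the tray, seen at an edge-on tilt at (600,257) by the slab-side wall. The rest is untouched. Ring_b is next.

Call:
carry_out(increments=[{"gripper": 12, "x": -60, "y": 2, "z": 0, "spin": 0}, {"gripper": 12, "x": -120, "y": 4, "z": 0, "spin": 0}, {"gripper": 12, "x": -180, "y": 6, "z": 0, "spin": 0}, {"gripper": 12, "x": -240, "y": 9, "z": 0, "spin": 0}, {"gripper": 12, "x": -300, "y": 12, "z": 0, "spin": 0}, {"gripper": 12, "x": -345, "y": 14, "z": 0, "spin": 0}, {"gripper": 12, "x": -365, "y": 14, "z": 20, "spin": 0}, {"gripper": 12, "x": -365, "y": 14, "z": 40, "spin": 0}, {"gripper": 12, "x": -365, "y": 14, "z": 60, "spin": 0}, {"gripper": 12, "x": -365, "y": 14, "z": 60, "spin": 0}])

```text
clock: 5.4
eef_pos: [468.9, -135.1, 87.9]
orientation: [[-0.046, 0.999, -0.002], [0.999, 0.046, 0.001], [0.002, -0.002, -1.0]]
wrist_force: [0.1, -0.1, 0.8]
width: 12.1
finger_force: 0.0
```

Run:
```python
from plant import *
grab_frame("top");grab_frame("top");print(observe()["eef_pos"])
```

```text
[ 469.6835752  -135.47940464   89.36715853]
```

Call:
carry_out(increments=[{"gripper": 12, "x": 0, "y": 0, "z": 20, "spin": 0}, {"gripper": 12, "x": 0, "y": 0, "z": 32, "spin": 0}, {"gripper": 12, "x": 0, "y": 0, "z": 32, "spin": 0}, {"gripper": 12, "x": 10, "y": 0, "z": 32, "spin": 0}, {"gripper": 12, "x": 22, "y": 0, "z": 32, "spin": 0}, {"gripper": 12, "x": 34, "y": 0, "z": 32, "spin": 0}, {"gripper": 12, "x": 46, "y": 0, "z": 32, "spin": 0}, {"gripper": 12, "x": 58, "y": 0, "z": 32, "spin": 0}, {"gripper": 12, "x": 70, "y": 0, "z": 32, "spin": 0}, {"gripper": 12, "x": 82, "y": 0, "z": 32, "spin": 0}])

```text
clock: 6.75
eef_pos: [465.6, -52.8, 56.9]
orientation: [[-0.046, 0.999, 0.0], [0.999, 0.046, -0.0], [-0.0, 0.0, -1.0]]
wrist_force: [-1.1, -1.4, 1.1]
width: 12.1
finger_force: 0.3
```

Call:
carry_out(increments=[{"gripper": 12, "x": 12, "y": 0, "z": 0, "spin": 0}, {"gripper": 12, "x": 24, "y": 0, "z": 0, "spin": 0}, {"gripper": 12, "x": 36, "y": 0, "z": 0, "spin": 0}, {"gripper": 12, "x": 48, "y": 0, "z": 0, "spin": 0}, {"gripper": 12, "x": 60, "y": 0, "z": 0, "spin": 0}, {"gripper": 12, "x": 72, "y": 0, "z": 0, "spin": 0}, {"gripper": 12, "x": 84, "y": 0, "z": 0, "spin": 0}, {"gripper": 12, "x": 96, "y": 0, "z": 0, "spin": 0}, {"gripper": 12, "x": 108, "y": 0, "z": 0, "spin": 0}, {"gripper": 12, "x": 120, "y": 0, "z": 0, "spin": 0}])

```text
clock: 8.0
eef_pos: [460.1, 67.0, 56.9]
orientation: [[-0.046, 0.999, 0.0], [0.999, 0.046, 0.0], [0.0, 0.0, -1.0]]
wrist_force: [0.9, -1.4, 0.6]
width: 11.9
finger_force: 0.3
```

Run:
```python
from plant import *
from h import *
f=grab_frame("scene");s=observe();print(s["eef_pos"],s["wrist_force"])
cv2.imwrite("pics/s3.png",cv2.resize(f["frame"][120:300,140:410],None,fx=2.9,fy=2.9))
```

```text
[459.77274438  68.00743566  56.90838268] [-0.53155303  1.54786774 -0.10362005]
```

View pics/s3.png

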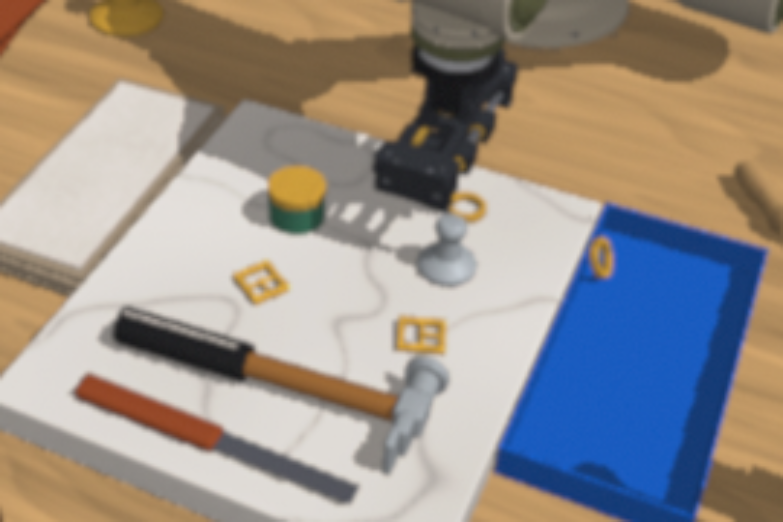

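Ring_b is travelling ahead of the fingers at about (468,207), clear of the weight. Ring_a is leaning steeply on the wall. I'll go over the edge faster so ring_b lands beyond it.

Call:
carry_out(increments=[{"gripper": 12, "x": 12, "y": 0, "z": 0, "spin": 0}, {"gripper": 12, "x": 28, "y": 0, "z": 0, "spin": 0}, {"gripper": 12, "x": 50, "y": 0, "z": 0, "spin": 0}, {"gripper": 12, "x": 78, "y": 0, "z": 0, "spin": 0}, {"gripper": 12, "x": 108, "y": 0, "z": 0, "spin": 0}, {"gripper": 12, "x": 138, "y": 0, "z": 0, "spin": 0}, {"gripper": 12, "x": 160, "y": 0, "z": 0, "spin": 0}, {"gripper": 12, "x": 165, "y": 0, "z": -50, "spin": 0}, {"gripper": 12, "x": 165, "y": 0, "z": -90, "spin": 0}, {"gripper": 12, "x": 165, "y": 0, "z": -95, "spin": 0}])

```text
clock: 9.3
eef_pos: [453.0, 232.1, 154.2]
orientation: [[-0.047, 0.999, 0.005], [0.999, 0.047, 0.001], [0.001, 0.005, -1.0]]
wrist_force: [-0.3, 0.4, -0.6]
width: 11.9
finger_force: 0.0
```

Run:
```python
from plant import *
from h import *
f=grab_frame("scene");s=observe();print(s["eef_pos"],s["wrist_force"])
cv2.imwrite("pics/s4.png",cv2.resize(f["frame"][160:310,280:410],None,fx=4,fy=4))
```

```text
[452.5992821  231.79394111 153.20438652] [-0.25918596 -0.11070961  0.30672336]
```

View pics/s4.png

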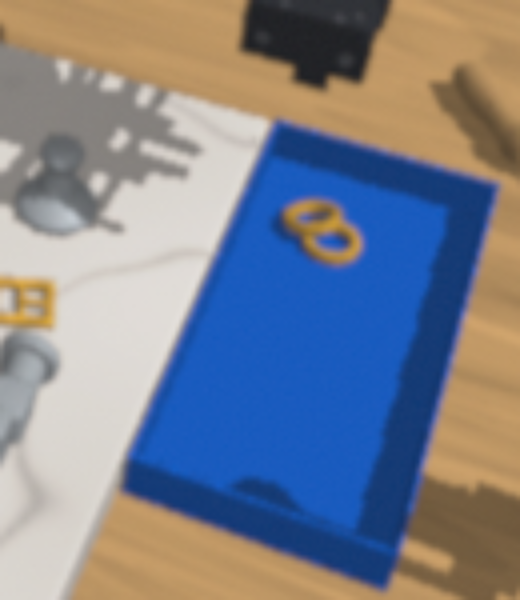

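Both rings lie in the tray, at about (315,215) and (335,240), one partly on the other. The slab has only the buckles left. Buckle_a is next.

Call:
carry_out(increments=[{"gripper": 12, "x": -40, "y": 40, "z": 0, "spin": 0}, {"gripper": 12, "x": -80, "y": 80, "z": 0, "spin": 0}, {"gripper": 12, "x": -120, "y": 120, "z": 0, "spin": 0}, {"gripper": 12, "x": -152, "y": 152, "z": 0, "spin": 0}, {"gripper": 12, "x": -166, "y": 166, "z": 20, "spin": 0}, {"gripper": 12, "x": -166, "y": 166, "z": 50, "spin": 0}, {"gripper": 12, "x": -166, "y": 166, "z": 60, "spin": 0}, {"gripper": 12, "x": -166, "y": 166, "z": 60, "spin": 0}])

```text
clock: 10.35
eef_pos: [625.5, 73.3, 91.1]
orientation: [[-0.046, 0.999, -0.002], [0.999, 0.046, 0.0], [0.0, -0.002, -1.0]]
wrist_force: [-0.3, -0.1, -0.1]
width: 11.5
finger_force: 0.0
```

Run:
```python
from plant import *
grab_frame("top");grab_frame("top");print(observe()["eef_pos"])
```

```text
[626.21649445  73.23288192  92.69609807]
```

Call:
carry_out(increments=[{"gripper": 12, "x": 0, "y": 0, "z": 24, "spin": 0}, {"gripper": 12, "x": 0, "y": 0, "z": 36, "spin": 0}, {"gripper": 12, "x": 0, "y": 0, "z": 36, "spin": 0}, {"gripper": 12, "x": 10, "y": 0, "z": 36, "spin": 0}, {"gripper": 12, "x": 20, "y": 0, "z": 36, "spin": 0}, {"gripper": 12, "x": 30, "y": 0, "z": 36, "spin": 0}, {"gripper": 12, "x": 42, "y": 0, "z": 36, "spin": 0}, {"gripper": 12, "x": 54, "y": 0, "z": 36, "spin": 0}, {"gripper": 12, "x": 66, "y": 0, "z": 36, "spin": 0}])

```text
clock: 11.58
eef_pos: [622.9, 139.7, 56.0]
orientation: [[-0.046, 0.999, 0.0], [0.999, 0.046, 0.0], [0.0, 0.0, -1.0]]
wrist_force: [0.1, 0.2, 0.8]
width: 12.3
finger_force: 0.3
```

Call:
carry_out(increments=[{"gripper": 12, "x": 14, "y": 0, "z": 0, "spin": 0}, {"gripper": 12, "x": 32, "y": 0, "z": 0, "spin": 0}, {"gripper": 12, "x": 54, "y": 0, "z": 0, "spin": 0}, {"gripper": 12, "x": 80, "y": 0, "z": 0, "spin": 0}, {"gripper": 12, "x": 102, "y": 0, "z": 0, "spin": 0}, {"gripper": 12, "x": 106, "y": 0, "z": -40, "spin": 0}, {"gripper": 12, "x": 106, "y": 0, "z": -90, "spin": 0}, {"gripper": 12, "x": 106, "y": 0, "z": -100, "spin": 0}])

```text
clock: 12.58
eef_pos: [619.0, 245.9, 159.6]
orientation: [[-0.047, 0.999, 0.006], [0.999, 0.047, 0.001], [0.001, 0.006, -1.0]]
wrist_force: [-0.5, -0.4, -0.6]
width: 12.4
finger_force: 0.0
```

Run:
```python
from plant import *
from h import *
f=grab_frame("scene");s=observe();print(s["eef_pos"],s["wrist_force"])
cv2.imwrite("pics/s5.png",cv2.resize(f["frame"][120:310,140:410],None,fx=2.9,fy=2.9))
for c in brass(f,(200,195,400,250)):
    (u,v),_,_=cv2.minAreaRect(c);print(u,v,ray(f,u-.5,v-.5,43.5),cv2.contourArea(c))
```

```text
[618.63845392 245.66122528 158.77649642] [ 0.76651998 -0.22417305  0.63736942]
238.5 245.5 [707.6  38.8  43.5] 145.5
397.0 240.5 [512.5 361.7  43.5] 64.5
363.86761474609375 219.7205810546875 [481.6 272.8  43.5] 131.5
230.40000915527344 217.30001831054688 [635.  -24.4  43.5] 183.5
386.0 199.0 [376.8 302.4  43.5] 127.5
339.0 197.5 [431.2 191.2  43.5] 26.5
```

View pics/s5.png

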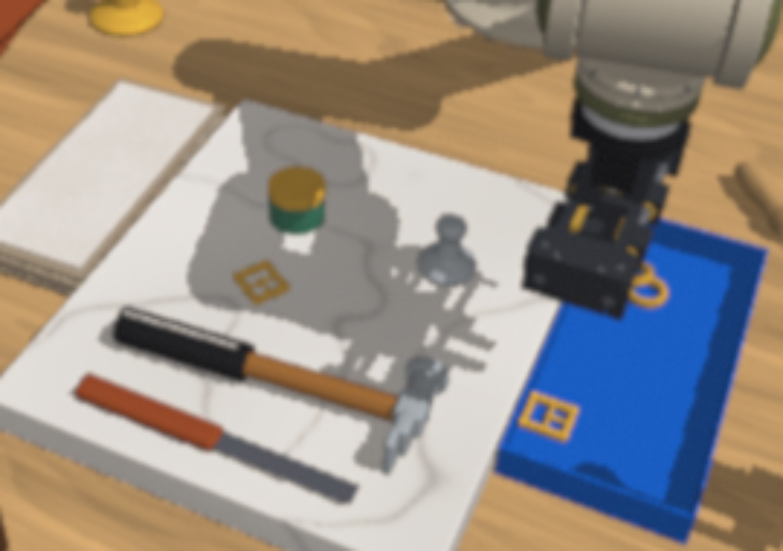

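Buckle_a lies flat in the tray at (550,415). Only buckle_b is left, at (262,282) in the crop.

Call:
carry_out(increments=[{"gripper": 12, "x": -50, "y": 1, "z": 0, "spin": 0}, {"gripper": 12, "x": -105, "y": 1, "z": 0, "spin": 0}, {"gripper": 12, "x": -160, "y": 2, "z": 0, "spin": 0}, {"gripper": 12, "x": -215, "y": 2, "z": 0, "spin": 0}, {"gripper": 12, "x": -270, "y": 3, "z": 0, "spin": 0}, {"gripper": 12, "x": -310, "y": 3, "z": 0, "spin": 0}, {"gripper": 12, "x": -321, "y": 3, "z": 30, "spin": 0}, {"gripper": 12, "x": -321, "y": 3, "z": 60, "spin": 0}, {"gripper": 12, "x": -321, "y": 3, "z": 70, "spin": 0}, {"gripper": 12, "x": -321, "y": 3, "z": 70, "spin": 0}])

```text
clock: 13.88
eef_pos: [635.6, -75.4, 85.2]
orientation: [[-0.046, 0.999, -0.002], [0.999, 0.046, 0.001], [0.001, -0.002, -1.0]]
wrist_force: [1.1, -0.2, 0.5]
width: 12.2
finger_force: 0.0
```

Run:
```python
from plant import *
grab_frame("top");grab_frame("top");print(observe()["eef_pos"])
```

```text
[636.26295039 -75.58088571  86.76788924]
```

Call:
carry_out(increments=[{"gripper": 12, "x": 0, "y": 0, "z": 20, "spin": 0}, {"gripper": 12, "x": 0, "y": 0, "z": 30, "spin": 0}, {"gripper": 12, "x": 0, "y": 0, "z": 30, "spin": 0}, {"gripper": 12, "x": 10, "y": 0, "z": 30, "spin": 0}, {"gripper": 12, "x": 20, "y": 0, "z": 30, "spin": 0}, {"gripper": 12, "x": 30, "y": 0, "z": 30, "spin": 0}, {"gripper": 12, "x": 42, "y": 0, "z": 30, "spin": 0}, {"gripper": 12, "x": 54, "y": 0, "z": 30, "spin": 0}, {"gripper": 12, "x": 66, "y": 0, "z": 30, "spin": 0}, {"gripper": 12, "x": 78, "y": 0, "z": 30, "spin": 0}])

```text
clock: 15.22
eef_pos: [632.1, 3.0, 55.9]
orientation: [[-0.046, 0.999, -0.0], [0.999, 0.046, 0.0], [0.0, -0.0, -1.0]]
wrist_force: [-0.1, -0.4, -0.6]
width: 11.9
finger_force: 0.3
```

Call:
carry_out(increments=[{"gripper": 12, "x": 12, "y": 0, "z": 0, "spin": 0}, {"gripper": 12, "x": 24, "y": 0, "z": 0, "spin": 0}, {"gripper": 12, "x": 36, "y": 0, "z": 0, "spin": 0}, {"gripper": 12, "x": 48, "y": 0, "z": 0, "spin": 0}, {"gripper": 12, "x": 60, "y": 0, "z": 0, "spin": 0}, {"gripper": 12, "x": 72, "y": 0, "z": 0, "spin": 0}, {"gripper": 12, "x": 84, "y": 0, "z": 0, "spin": 0}, {"gripper": 12, "x": 96, "y": 0, "z": 0, "spin": 0}, {"gripper": 12, "x": 108, "y": 0, "z": 0, "spin": 0}, {"gripper": 12, "x": 120, "y": 0, "z": 0, "spin": 0}])

```text
clock: 16.48
eef_pos: [626.7, 122.8, 55.9]
orientation: [[-0.046, 0.999, -0.0], [0.999, 0.046, 0.0], [0.0, -0.0, -1.0]]
wrist_force: [0.4, -0.3, -0.7]
width: 12.0
finger_force: 0.2
```

Run:
```python
from plant import *
from h import *
f=grab_frame("scene");s=observe();print(s["eef_pos"],s["wrist_force"])
cv2.imwrite("pics/s6.png",cv2.resize(f["frame"][120:310,140:410],None,fx=2.9,fy=2.9))
```

```text
[626.43927246 124.10975935  55.93602016] [-0.22981139  0.48637696  0.19754554]
```

View pics/s6.png

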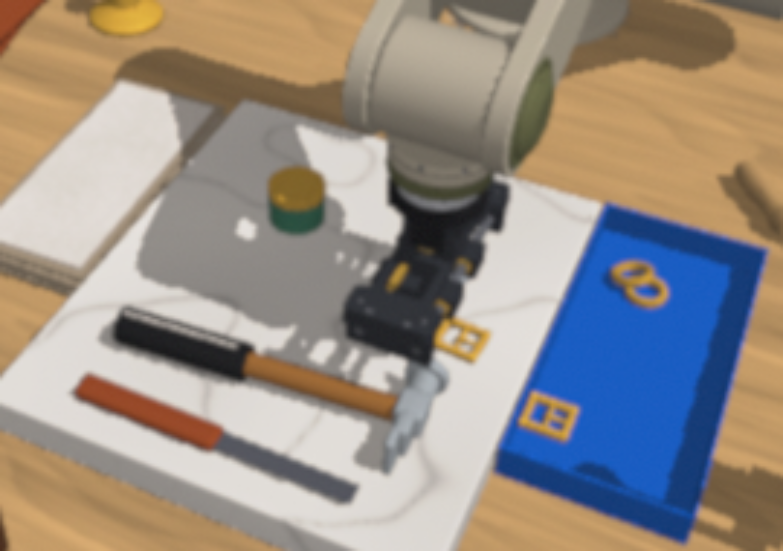

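Buckle_b is seated ahead of the fingers at (462,340), and the hammer is unmoved. One final push, then lift.

Call:
carry_out(increments=[{"gripper": 12, "x": 12, "y": 0, "z": 0, "spin": 0}, {"gripper": 12, "x": 26, "y": 0, "z": 0, "spin": 0}, {"gripper": 12, "x": 44, "y": 0, "z": 0, "spin": 0}, {"gripper": 12, "x": 68, "y": 0, "z": 0, "spin": 0}, {"gripper": 12, "x": 96, "y": 0, "z": 0, "spin": 0}, {"gripper": 12, "x": 118, "y": 0, "z": 0, "spin": 0}, {"gripper": 12, "x": 122, "y": 0, "z": -40, "spin": 0}, {"gripper": 12, "x": 122, "y": 0, "z": -90, "spin": 0}, {"gripper": 12, "x": 122, "y": 0, "z": -120, "spin": 0}, {"gripper": 12, "x": 60, "y": -50, "z": -120, "spin": 0}])

```text
clock: 17.77
eef_pos: [586.1, 195.3, 178.4]
orientation: [[-0.049, 0.999, 0.008], [0.999, 0.049, 0.001], [0.001, 0.008, -1.0]]
wrist_force: [0.9, -0.9, -0.3]
width: 11.8
finger_force: 0.0
```

Call:
carry_out(increments=[{"gripper": 12, "x": -60, "y": -30, "z": -20, "spin": 0}, {"gripper": 12, "x": -110, "y": -60, "z": -20, "spin": 0}, {"gripper": 12, "x": -160, "y": -90, "z": -20, "spin": 0}, {"gripper": 12, "x": -200, "y": -100, "z": -20, "spin": 0}, {"gripper": 12, "x": -200, "y": -100, "z": -20, "spin": 0}, {"gripper": 12, "x": -200, "y": -100, "z": -20, "spin": 0}, {"gripper": 12, "x": -200, "y": -100, "z": -20, "spin": 0}])

```text
clock: 18.65
eef_pos: [493.7, -9.9, 195.9]
orientation: [[-0.048, 0.999, -0.0], [0.999, 0.048, 0.0], [0.0, -0.0, -1.0]]
wrist_force: [0.0, 0.5, 0.7]
width: 12.0
finger_force: 0.0
```

Run:
```python
from plant import *
from h import *
f=grab_frame("scene");s=observe();print(s["eef_pos"],s["wrist_force"])
cv2.imwrite("pics/s7.png",cv2.resize(f["frame"][120:310,140:410],None,fx=2.9,fy=2.9))
```

```text
[493.65678656  -9.92432457 195.85904649] [-0.24876418 -0.02544987  0.46009542]
```

View pics/s7.png

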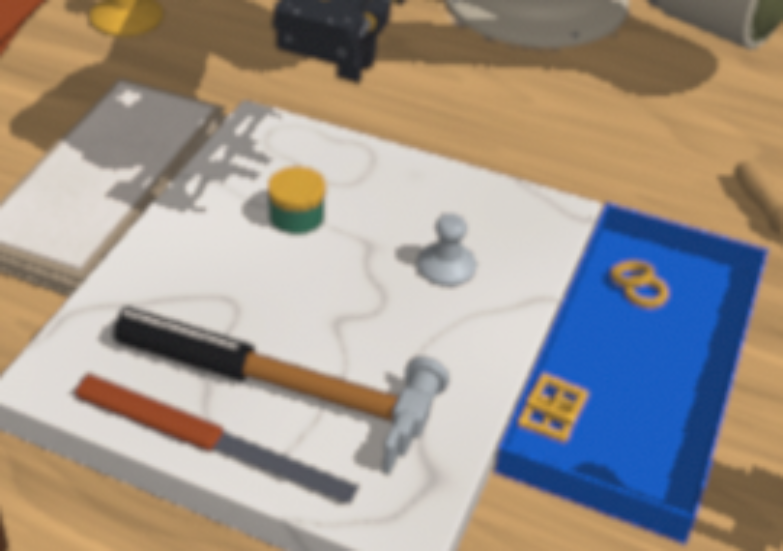

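The slab is clear of brass. The rings are at (638,284) and the buckles at (553,407), all in the tray, and the tools haven't moved.

```bash
python3 -c "
from plant import *
print(close_job())"
```

```text
the job is handed in; nothing more can be done
None
```

I swept both rings and both buckles into the blue tray by pushing only, left the tools, tin and weights where they were, and handed the job in at about 19 s; no verdict came back.

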